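Load and dock the battery charging tray

ROBOT

A 7-joint arm with a two-finger parallel gripper is mounted at the origin on the work surface. World frame = base frame: x ahead of the robot, y to its left, z up, the work surface at z = 0. Lengths are in m, angles in degrees, forces in N, time in s.
With the tool pointing down it reaches from about 0.4 to 0.85 m from the base axis. Payload 10.4 kg.
Tool frame: the origin (TCP) lies midway between the tips of the shut fingers; the grasp point (between the pads) lies manip.grasp_offset behind it (manip.grasp_offset is the distance from the TCP to the grasp point, in m); z points along the fingers, y is the line along which they close (so a half turn about z gives the same grasp; the last joint's range is limited). The gripper opens to 85 mm and grips with 20 to 120 N. Pads are 22 mm wide; open, the fingers measure 114 mm over their backs; the gripper's body (76 mm by 85 mm) begins 54 mm behind the grasp point. The pads swing forward as they close: fully open they stand 13 mm farther back than shut.
Start: joints at [-76.066, 19.034, -3.707, 83.658, 1.238, 77.344, -5.071], TCP at [0.164, 0.603, 0.231] pointing down, gripper open.
Joint ranges: [-148.97, 148.97], [-28.65, 121.19], [-84.17, 76.75], [9.2, 138.47], [-72.65, 252.65], [3.7, 117.97], [-149.18, 149.18]. Speed limits (degrees/s): [127.2, 127.2, 159.86, 159.86, 180, 180, 180].

INTERFACE

Orientations are given as [roll, pitch, yaw] about the fixed x, y, z axes, in that order (R = Rz(yaw) Ry(pitch) Rx(roll)).
In Python, from bench import manip gives the robot as it stands. Calls block until the motion is done:
- manip.movep(position, orientation): joint-space move of the TCP to a pose.
- manip.move_linear(position, orientation=None, speed=0.15, f_stop=None): straight line of the TCP; orientation=None keeps the orientation; speed is the mean speed in m/s. With f_stop (N) it stops when the force on the tool has changed by that much, and returns True; else False.
- manip.move_j(angles): joint-space move.
- manip.move_gripper(opening, squeeze=None): finger opening in m; squeeze is the grip in N (None keeps the last); returns when the fingers have stopped.
- manip.sleep(seconds).
- manip.inverse_kinematics(position, orientation): joint angles nearest the present ones, or None.
- manip.get_obs(): the state.
- manip.get_image(name): name is "scene" or "top" or "wrist"; returns a dict with "frame" (420x560x3 uint8, blue, green, red), "mtx" (3x3 intrinsics, pixels), "R" (3x3) and "t" (3): a world point X has camera coordinates R X + t. Camera axes: x right, y down, z forward; pixel columns grow to the right and rows downward; lengths in m; the calibration is good to about 2 mm. A picture is of the moment at which its call begins. There is no depth.
A pose or a line that the arm cannot do raises manip.Unreachable and nothing moves.
- manip.close_job(): hands the job in; it is judged then, once.
The state is a dict: "clock": time; "joints": joint angles; "qvel": joint speeds; "joint_efforts": joint torques, N m; "tcp_pos": TCP position; "tcp_rot": TCP orientation; "ft_force": force on the tool from outside, world axes, zero at the start; "ft_torque": the same for the moment, N m; "finger_gap": finger opening in m; "grip_force": force on a finger pad.
Only numpy, scipy, OpenCV 4.12 (cv2) and the standard library are available. Lean on these libraries where they do the work, as an engineer would, in place of code of your own. Each camera call takes 0.05 s, during which the arm holds its last target. There are 200 camera calls.

TASK

Put the robot's battery packs on charge: stand every pack upright in a bay of the tray, then lower the holed contact plate over the tray's two pins until it lies flush on the end blocks, then, keeping the tray level, slide the loaded tray into the slot of the charging dock until it is fully home against the stop. Only then press the start button fully down and let it go; leave the peg block and the tape roll where they are.

Things in the scene. Friction and masses are not known exactly. Their poses are not given: they have to be found in the camera images.
- dock_mouth (a point): Fixed charging dock, a slotted bay standing on the table, white charger at its far end. Point: middle of its mouth at table height; x points into the bay, z up. Side walls 30 mm high, 144 mm deep, 95 mm apart inside; funnel pieces reach 30 mm before the mouth, widening to about 125 mm. Lips 10.5 to 16.5 mm above the table leave a 72 mm gap between them; the tray's flanges go under them.
- dock_home (a point): Where tray_tab's point comes when the tray is fully home: 85 mm in front of dock_mouth, on the dock's centre line, 30 mm above the table; axes as dock_mouth. The tray is stopped by the charger's face 144 mm past the mouth. The bay has no floor: the tray slides on the table. From 72 mm past the mouth a roof 96 mm above the table covers the bay. The charger is 150 mm wide, 140 mm high.
- tray_c (a point): Loose tray, about 0.3 kg, flat on the table. Point: middle of its base, 23 mm above its underside; z up. Base 184 (x) by 90 (y) by 6 mm, plain flanges outside y = +-31 mm. Its +x end enters the dock first; 40 mm of the base stay outside when home. Four bays in a row along x; at each end a block 22 by 54 mm, top 46 mm above the underside, carrying a 10 mm pin 20 mm high, tapered, at x = +-81, y = 0.
- tray_tab (a point): The tray's handle, an upright black tab on a 6 mm thick tongue, at x = -137 mm from the tray's middle (45 mm before the base's front edge): 36 mm long (x), 12 mm thick (y), from 6 to 51 mm above the underside. Point: on its centre line, 30 mm above the underside; axes as tray_c. Pinch it across y from above.
- tray_seat (a point): Point midway between the two pins at the height of the end blocks' tops (46 mm above the tray's underside), where the middle of the plate's underside comes when it is seated; axes as tray_c.
- bay0 (a point): Bay 0 of the tray, at x = -54 mm from the tray's middle: a pocket 32 (x) by 54 mm (y), floor 6 mm and tops of its 4 mm walls 16 mm above the tray's underside (the end blocks bound the outer bays). Point: where the centre of a seated pack comes, 24 mm above the underside; axes as tray_c.
- bay1 (a point): Bay 1 of the tray, at x = -18 mm from the tray's middle: a pocket 32 (x) by 54 mm (y), floor 6 mm and tops of its 4 mm walls 16 mm above the tray's underside (the end blocks bound the outer bays). Point: where the centre of a seated pack comes, 24 mm above the underside; axes as tray_c.
- bay2 (a point): Bay 2 of the tray, at x = 18 mm from the tray's middle: a pocket 32 (x) by 54 mm (y), floor 6 mm and tops of its 4 mm walls 16 mm above the tray's underside (the end blocks bound the outer bays). Point: where the centre of a seated pack comes, 24 mm above the underside; axes as tray_c.
- bay3 (a point): Bay 3 of the tray, at x = 54 mm from the tray's middle: a pocket 32 (x) by 54 mm (y), floor 6 mm and tops of its 4 mm walls 16 mm above the tray's underside (the end blocks bound the outer bays). Point: where the centre of a seated pack comes, 24 mm above the underside; axes as tray_c.
- plate_rib (a point): Loose aluminium contact plate, 192 (x) by 50 (y) by 6 mm, about 0.18 kg, flat on the table; two through holes of 13 mm at x = +-81 mm, y = 0; on its top in the middle an upright black rib to grip, 60 mm long (x), 14 mm thick (y), from 6 to 38 mm above the underside. Point: in the rib's middle, 22 mm above the underside; z up. Goes on either way round.
- plate_under (a point): Middle of the plate's underside; axes as plate_rib.
- pack0_c (a point): Loose battery pack (two to four are present), a grey block 28 mm (x) by 50 mm (y) by 36 mm high, 0.09 kg, two brass contacts on top; starts upright on a 3 mm thick black rubber mat. The point is its centre, z up. Long side (y) lies along the tray's y when in a bay; either way round.
- pack1_c (a point): Loose battery pack (two to four are present), a grey block 28 mm (x) by 50 mm (y) by 36 mm high, 0.09 kg, two brass contacts on top; starts upright on a 3 mm thick black rubber mat. The point is its centre, z up. Long side (y) lies along the tray's y when in a bay; either way round.
- pack2_c (a point): Loose battery pack (two to four are present), a grey block 28 mm (x) by 50 mm (y) by 36 mm high, 0.09 kg, two brass contacts on top; starts upright on a 3 mm thick black rubber mat. The point is its centre, z up. Long side (y) lies along the tray's y when in a bay; either way round.
- pack3_c (a point): Loose battery pack (two to four are present), a grey block 28 mm (x) by 50 mm (y) by 36 mm high, 0.09 kg, two brass contacts on top; starts upright on a 3 mm thick black rubber mat. The point is its centre, z up. Long side (y) lies along the tray's y when in a bay; either way round.
- start (a joint): Travel of the charger's start button, in m: 0 up, 0.006 fully down; a spring returns it, about 5 N holds it fully down.
- start_top (a point): Middle of the top of the start button (black, 28 mm across, on a small grey housing on the table to the right of the dock mouth); press straight down.
- pegblock: Grey printed block 60 x 60 x 30 mm with one headed peg, 70 mm high in all; not part of the job. Origin under its centre.
- tape: Roll of tape lying flat, 80 mm across, 22 mm high; not part of the job. Origin under its centre.
Not all that is in view belongs to the job. Leave any pink look-alike of the part that bears pack3_c alone.

How it is judged:
By the outcome, as a careful person would: the job done as asked, in the order asked, and still so for the second after the job is handed in, with the robot touching nothing.
Of pack0, pack1, pack2, pack3 only 2 to 4 are there at a start; the rules pass over those that are not, and their reading is None.
At some moment in a run one of pack0, pack1, pack2, pack3, plate may be knocked a few centimetres aside while the robot is not near it.
Once in a run the grip may slacken for a moment while it holds something.
It also fails if it takes over 210 s, if anything falls off the work surface, if the arm or the gripper's body presses on something with over 40 N, if the wrist force passes 120 N, or if a joint passes its speed limit or range.

## Working session

There is one attempt and no reset: what is moved stays moved. The work goes in short steps, each a Python script; the robot and the scene stay as the last script left them, time stands still between calls to the robot, and variables do not carry over. Pictures are saved under pics/ and viewed, at most 14 in all, crops included, and the job is handed in when it is done.

```bash
mkdir -p pics; ls; python3 - <<'E'
from bench import manip
import cv2
for n in ("scene","top"):
    i=manip.get_image(n); cv2.imwrite(f"pics/{n}0.png",i["frame"]); print(n,i["mtx"],i["R"],i["t"])
print(manip.grasp_offset, manip.get_obs())
E
```

```text
pics
scene [[389.40699947   0.         279.31842156]
 [  0.         389.40699947 213.58830135]
 [  0.           0.           1.        ]] [[ 0.87482809  0.4843923  -0.00631792]
 [ 0.39220116 -0.71586264 -0.57768412]
 [-0.2843485   0.5028964  -0.81623596]] [-0.51703244 -0.16982862  1.10481052]
top [[488.91506363   0.         285.21006009]
 [  0.         488.91506363 199.75865811]
 [  0.           0.           1.        ]] [[ 0.01279263 -0.99989711  0.00649049]
 [-0.99321837 -0.0134568  -0.11548243]
 [ 0.11555788 -0.00496915 -0.99328832]] [-0.00186713  0.59567051  1.0705008 ]
0.0187 {'clock': 0.1, 'joints': array([-76.0655915 ,  19.06646346,  -3.70765327,  83.70014744,
         1.23740055,  77.34420893,  -5.07025362]), 'qvel': array([-0.03350685, -0.06724202,  0.0640547 , -0.23863133, -0.01053965,
       -0.01335468, -0.00974345]), 'joint_efforts': array([ 1.96201101e-03, -6.26740122e+01,  4.95251315e-02, -3.92429423e+01,
        1.63268804e-02,  7.01938596e-03, -6.60903311e-05]), 'tcp_pos': array([0.16408473, 0.60273117, 0.23062484]), 'tcp_rot': array([-1.79929077e+02,  2.87017592e-03,  1.64772757e+02]), 'ft_force': array([-0.10061657, -0.98400274,  0.28840146]), 'ft_torque': array([ 0.04539118, -0.01710989, -0.06230263]), 'grip_force': 0.0, 'finger_gap': 0.0853792542252832}
```

View pics/top0.png

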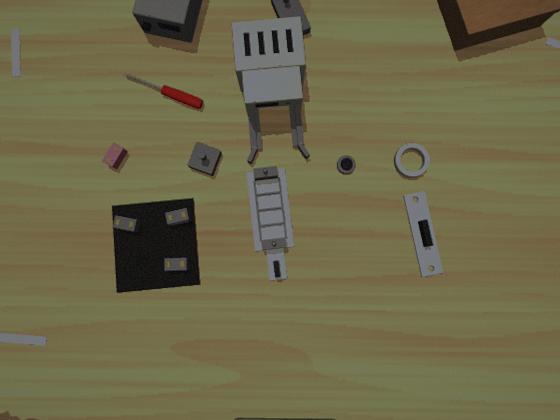

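View pics/scene0.png

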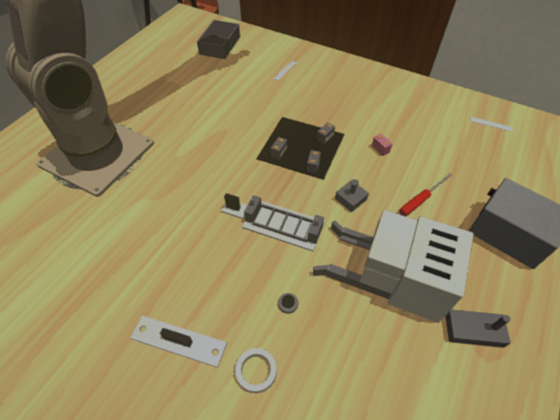

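The top view shows three packs on the mat at about (125,224), (177,216) and (176,264). The tray is at (270,208) with its tab at (277,268), the dock mouth is near (277,150), the button at (346,164) and the plate at (423,234). Next I'll turn these into rough positions and take wrist looks.

```bash
cat > h.py <<'E'
from bench import manip
import numpy as np, cv2
def ray(im,px,z):
    """world xy of pixel(s) on plane height z"""
    p=np.atleast_2d(np.array(px,float)); d=np.c_[p,np.ones(len(p))]@np.linalg.inv(im["mtx"]).T@im["R"]
    c=-im["R"].T@im["t"]; s=(z-c[2])/d[:,2:]
    return (c+s*d)[:,:2]
def proj(im,X):
    q=(im["R"]@np.asarray(X,float).T).T+im["t"]; q=q@im["mtx"].T
    return q[...,:2]/q[...,2:]
def ang(a,b): return np.degrees(np.arctan2(b[1]-a[1],b[0]-a[0]))
def look(xy,yaw,z=.25,name=None,save=None):
    manip.movep([*xy,z],[180,0,yaw]); manip.sleep(.3)
    im=manip.get_image("wrist")
    if save: cv2.imwrite(f"pics/{save}.png",im["frame"])
    return im
E
python3 - <<'E'
from h import *
im=manip.get_image("top")
for n,p,z in [("pinF",(265,172),.066),("pinR",(274,243),.066),("tab",(277,268),.051),("holeA",(416,199),.006),("holeB",(431,268),.006),("pk0",(125,224),.039),("pk1",(177,216),.039),("pk2",(176,264),.039),("btn",(346,164),.03),("mouthL",(255,150),.03),("mouthR",(298,148),.03),("roofL",(244,74),.096),("roofR",(300,70),.096),("peg",(206,157),.07),("tape",(412,160),.022)]: print(n,ray(im,p,z).round(3))
w=manip.get_image("wrist"); o=manip.get_obs()
c=-w["R"].T@w["t"]; print("wristcam off",c-o["tcp_pos"],w["R"],w["mtx"])
for q in [(.5,0,180),(.5,0,0),(.5,.2,0),(.45,-.28,0)]:
    print(q,manip.inverse_kinematics([q[0],q[1],.2],[180,0,q[2]]))
E
```

```text
pinF [[0.653 0.052]]
pinR [[0.497 0.029]]
tab [[0.443 0.022]]
holeA [[ 0.605 -0.298]]
holeB [[ 0.446 -0.329]]
pk0 [[0.536 0.363]]
pk1 [[0.555 0.248]]
pk2 [[0.449 0.246]]
btn [[ 0.681 -0.132]]
mouthL [[0.71  0.077]]
mouthR [[ 0.716 -0.022]]
roofL [[0.866 0.1  ]]
roofR [[ 0.877 -0.023]]
peg [[0.684 0.182]]
tape [[ 0.694 -0.286]]
wristcam off [-0.07595394  0.02161847  0.14228534] [[ 0.26352416  0.96465189 -0.001323  ]
 [ 0.91826802 -0.25043235  0.30670424]
 [ 0.2955315  -0.08203885 -0.95180395]] [[292.03380265   0.         277.88683526]
 [  0.         292.03380265 211.0345076 ]
 [  0.           0.           1.        ]]
(0.5, 0, 180) [-42.82916611   3.89567854  39.64825954 106.52901175  -2.63606333
  70.48863161  87.63497157]
(0.5, 0, 0) [-44.23584295   3.91973705  41.15215449 106.58169834  -2.73553143
  70.4854615  -92.23575488]
(0.5, 0.2, 0) [ -52.42592186    9.42333376   28.7615382   100.77665269   -4.77919751
   71.00685017 -112.43288299]
(0.45, -0.28, 0) [-21.22398711  10.81166373  54.354449   102.85371716  -9.27603718
  71.028913   -54.31756756]
```

```bash
python3 - <<'E'
from h import *
import pickle
ims={}
for n,xy,z in [("mat",(.5,.29),.25),("tray",(.56,.035),.28),("dock",(.68,.03),.28),("plate",(.53,-.31),.25)]:
    ims[n]=look(xy,180,z)
pickle.dump(ims,open("ims.pkl","wb"))
cv2.imwrite("pics/w1.png",cv2.resize(np.vstack([np.hstack([ims["mat"]["frame"],ims["tray"]["frame"]]),np.hstack([ims["dock"]["frame"],ims["plate"]["frame"]])]),(800,600)))
print(manip.get_obs()["clock"])
E
```

```text
6.25
```

View pics/w1.png

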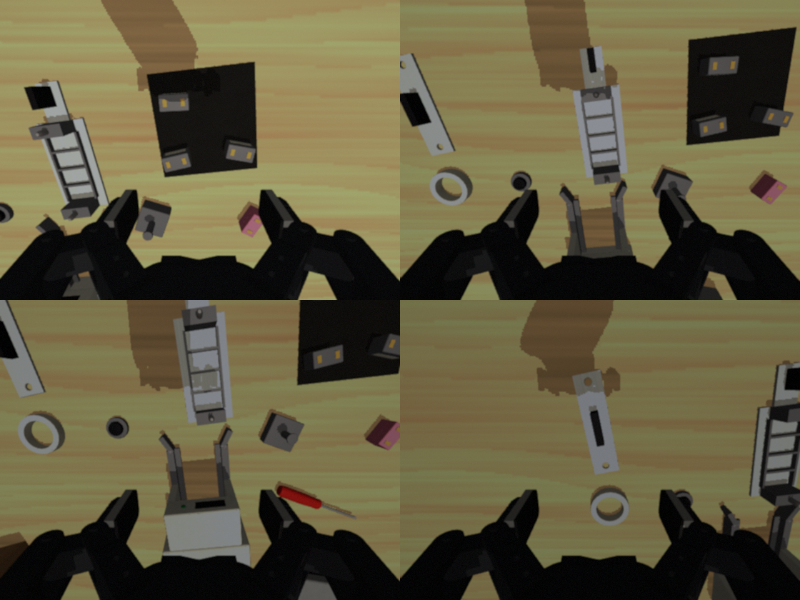

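The wrist views are clear: contacts, tray, dock and button can all be segmented. I'll zoom on the tray and dock and compute the pack poses from the brass contacts.

```bash
cat >> h.py <<'E'
def packs(im,z=.039,box=None):
    """list of (x,y,angle of long side) from pairs of brass contacts"""
    h=cv2.cvtColor(im["frame"],cv2.COLOR_BGR2HSV); m=cv2.inRange(h,(12,120,90),(32,255,255))
    g=cv2.cvtColor(im["frame"],cv2.COLOR_BGR2GRAY)
    n,_,st,ce=cv2.connectedComponentsWithStats(m)
    c=[ray(im,ce[i],z)[0] for i in range(1,n) if 12<st[i,4]<900]
    out=[]
    for i in range(len(c)):
        for j in range(i):
            d=np.linalg.norm(c[i]-c[j])
            if .015<d<.035: out.append((*(c[i]+c[j])/2,ang(c[i],c[j])%180,d))
    return np.array(out).round(4)
E
python3 - <<'E'
from h import *
import pickle
ims=pickle.load(open("ims.pkl","rb"))
for k in ("mat","tray","dock"): print(k,packs(ims[k]))
f=ims["tray"]["frame"][40:270,200:350]; g=ims["dock"]["frame"][0:290,200:350]; p=ims["plate"]["frame"][80:270,200:320]
r=lambda a,s,:cv2.resize(cv2.convertScaleAbs(a,alpha=1.5),None,fx=s,fy=s,interpolation=cv2.INTER_CUBIC)
A=r(f,2);B=r(g,2);C=r(p,2)
H=600;pad=lambda a:cv2.copyMakeBorder(a,0,H-a.shape[0],0,0,cv2.BORDER_CONSTANT)
cv2.imwrite("pics/w2.png",np.hstack([pad(A),pad(B),pad(C)[:, :200]]))
E
```

```text
mat [[4.507000e-01 2.495000e-01 9.359630e+01 3.000000e-02]
 [5.078000e-01 4.219000e-01 9.053300e+01 2.930000e-02]
 [5.403000e-01 3.664000e-01 7.962040e+01 2.980000e-02]
 [5.578000e-01 2.500000e-01 1.038937e+02 3.010000e-02]
 [6.943000e-01 4.018000e-01 1.500711e+02 2.980000e-02]]
tray [[4.510000e-01 2.496000e-01 9.264400e+01 3.000000e-02]
 [5.286000e-01 3.827000e-01 1.747970e+02 2.950000e-02]
 [5.405000e-01 3.666000e-01 7.953850e+01 3.010000e-02]
 [5.579000e-01 2.502000e-01 1.040039e+02 3.010000e-02]
 [6.952000e-01 3.996000e-01 1.516928e+02 2.990000e-02]]
dock [[5.578000e-01 2.503000e-01 1.034579e+02 3.030000e-02]
 [6.959000e-01 3.989000e-01 1.544706e+02 2.940000e-02]]
```

View pics/w2.png

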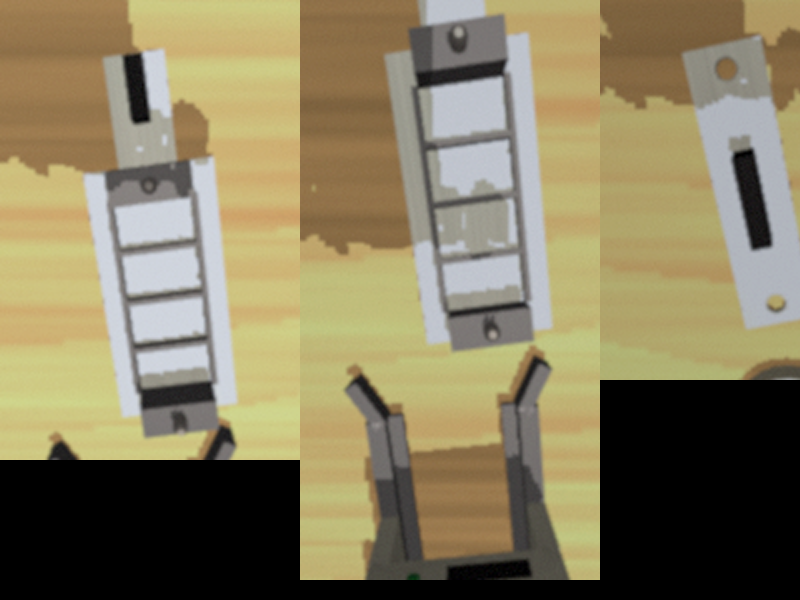

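```bash
python3 - <<'E'
from h import *
import pickle
ims=pickle.load(open("ims.pkl","rb"));d=ims["dock"];t=ims["tray"];p=ims["plate"]
r1,f1=ray(d,[(279.5,15.5),(296,167)],.066); r2,f2=ray(t,[(274.5,131.5),(290,246)],.066)
for r,f in((r1,f1),(r2,f2)): print("tray",r,f,(r+f)/2,ang(r,f),np.linalg.norm(f-r))
L=ray(d,[(249.5,203.5),(260,278)],.0165);R=ray(d,[(301,203.5),(310.5,275)],.0165)
print("lips",L,R,ang(*L),ang(*R))
# tab (black on white) in tray image
tb=ray(t,[(200+137/2,40+88/2)],.051);print("tab",tb)
h=ray(p,[(200+(726-600)/2,80+69/2),(200+(776-600)/2,80+302/2)],.006);print("plate",h,h.mean(0),ang(*h),np.linalg.norm(h[1]-h[0]))
print("rib",ray(p,[(200+(752-600)/2,80+200/2)],.038))
E
```

```text
tray [0.49898874 0.03287833] [0.65943269 0.05326361] [0.57921071 0.04307097] 7.240942870250413 0.16173379654533082
tray [0.49743937 0.03268216] [0.64482876 0.05291016] [0.57113406 0.04279616] 7.814560741931547 0.1487709763182983
lips [[ 0.72060486 -0.01015141]
 [ 0.84334395  0.00269032]] [[0.72066888 0.06459553]
 [0.83806195 0.08233545]] 5.972907033426018 8.593264989246896
tab [[0.44438015 0.02564078]]
plate [[ 0.44873275 -0.32742593]
 [ 0.60593642 -0.29433208]] [ 0.52733458 -0.310879  ] 11.88807959939576 0.1606493004796614
rib [[ 0.52563498 -0.31103673]]
```

Tray centre is about (0.579, 0.043) at 7.2°, but the dock line is also about 7.3° and 34 mm to the right. I'll slide the empty tray sideways onto the dock line first, backing off slightly, then look again.

```bash
python3 - <<'E'
from h import *
a=np.radians(7.25); u=np.array([np.cos(a),np.sin(a)]); n=np.array([-u[1],u[0]])
tab=np.array([.579,.043])-.137*u
manip.movep([*tab,.16],[180,0,-172.75]); manip.move_gripper(.085)
manip.move_linear([*tab,.0125],speed=.12)
manip.move_gripper(0,40); print(manip.get_obs()["finger_gap"])
g=tab-.008*u; manip.move_linear([*g,.0125],speed=.06)
g=g-.034*n; manip.move_linear([*g,.0125],speed=.05)
manip.sleep(.2); manip.move_gripper(.085); print(manip.get_obs()["tcp_pos"],manip.get_obs()["ft_force"])
manip.move_linear([*g,.15],speed=.2)
ims={"dock":look((.68,.03),180,.28)}
import pickle; pickle.dump(ims,open("ims2.pkl","wb"))
r=cv2.resize(cv2.convertScaleAbs(ims["dock"]["frame"][0:300,180:380],alpha=1.5),None,fx=2,fy=2,interpolation=cv2.INTER_CUBIC)
cv2.imwrite("pics/w3.png",r); print(packs(ims["dock"]),manip.get_obs()["clock"])
E
```

```text
0.011631090751625873
[ 0.43946432 -0.00904853  0.01249251] [ 0.50160407 -0.24132802 -0.15494184]
[[5.579000e-01 2.502000e-01 1.042975e+02 2.980000e-02]
 [5.922000e-01 5.880000e-02 4.944700e+00 1.510000e-02]
 [6.958000e-01 3.985000e-01 1.557988e+02 2.920000e-02]] 14.125
```

View pics/w3.png

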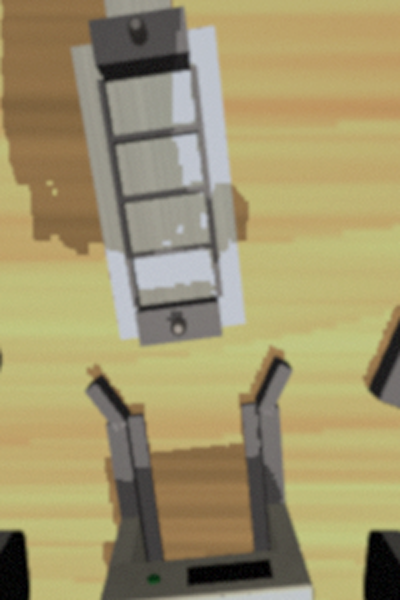

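```bash
python3 - <<'E'
from h import *
import pickle
d=pickle.load(open("ims2.pkl","rb"))["dock"]
r,f=ray(d,[(180+137/2,23/2),(180+179/2,327/2)],.066); print(r,f,(r+f)/2,ang(r,f),np.linalg.norm(f-r))
# base long edges at z=.006
e=ray(d,[(180+77/2,60/2),(180+121/2,330/2),(180+213/2,40/2),(180+243/2,315/2)],.006);print(e,ang(e[0],e[1]),ang(e[2],e[3]))
a=np.radians(7.5);n=np.array([-np.sin(a),np.cos(a)]);print(e@n)
# block/wall corner checks: front block top corners z=.046 ; back block
b=ray(d,[(180+138/2,345/2),(180+222/2,336/2),(180+90/2,20/2),(180+184/2,8/2)],.046);print(b@n)
L=ray(d,[(180+129/2,415/2),(180+157/2,555/2),(180+241/2,405/2),(180+262/2,545/2)],.0165);print("lips",L,L@n)
E
```

```text
[ 4.95340713e-01 -2.68057876e-05] [0.65491962 0.02045533] [0.57513017 0.01021426] 7.3139899202272955 0.160887992102222
[[ 0.4974467  -0.0432944 ]
 [ 0.66609823 -0.02263926]
 [ 0.48670038  0.04157008]
 [ 0.65559457  0.06412498]] 6.982373925690398 7.606532907900529
[-0.10785383 -0.10938884 -0.02231271 -0.02199589]
[-0.09421591 -0.03940957 -0.09121168 -0.0387618 ]
lips [[ 7.26306944e-01 -1.79798700e-02]
 [ 8.41852537e-01 -9.65606914e-05]
 [ 7.18840027e-01  6.33575752e-02]
 [ 8.33084376e-01  8.23936883e-02]] [-0.11262813 -0.10997954 -0.03101191 -0.02705053]
```

Tray is now at about (0.575, 0.009), 7.25°, on the dock line. Next is the first pack, gripped across its long side so the finger tips stay above the bay walls.

```bash
cat >> h.py <<'E'
TR=np.array([.5752,.0092]); TA=7.25
def bay(k):
    a=np.radians(TA); return TR+(-.054+.036*k)*np.array([np.cos(a),np.sin(a)])
def pick(xy0,close=False):
    im=look((.5,.29),180,.25); P=packs(im); print(P)
    P=P[(abs(P[:,3]-.030)<.0015)]; d=np.linalg.norm(P[:,:2]-xy0,axis=1); p=P[d.argmin()]; print("pick",p)
    if d.min()>.06: raise SystemExit("not found")
    yaw=p[2]-90-180
    yaw=(yaw+180)%360-180
    manip.move_gripper(.085)
    manip.movep([*p[:2],.10],[180,0,yaw]); manip.move_linear([*p[:2],.0168],speed=.1)
    manip.move_gripper(0,45); g=manip.get_obs()["finger_gap"]
    manip.move_linear([*p[:2],.09],speed=.1); print("gap",g,manip.get_obs()["finger_gap"])
def place(k,z=.0203):
    b=bay(k); yaw=TA-180
    manip.movep([*b,.09],[180,0,yaw]); print("gap",manip.get_obs()["finger_gap"])
    manip.move_linear([*b,.045],speed=.1)
    s=manip.move_linear([*b,z],speed=.03,f_stop=8); o=manip.get_obs(); print("stop",s,o["tcp_pos"],o["ft_force"],o["finger_gap"])
    return s
def release(k):
    manip.move_gripper(.075); b=bay(k); manip.move_linear([*b,.12],speed=.15)
E
python3 - <<'E'
from h import *
pick((.451,.25)); s=place(1)
if not s or manip.get_obs()["tcp_pos"][2]<.024:
    release(1); im=look((.66,.02),180,.25); print(packs(im,.042))
else: im=manip.get_image("wrist")
cv2.imwrite("pics/w4.png",im["frame"]); print(manip.get_obs()["clock"])
E
```

```text
[[4.510000e-01 2.494000e-01 9.200460e+01 2.990000e-02]
 [5.403000e-01 3.663000e-01 7.960870e+01 3.000000e-02]
 [5.577000e-01 2.500000e-01 1.038043e+02 2.980000e-02]
 [6.945000e-01 4.015000e-01 1.513879e+02 2.960000e-02]]
pick [4.51000e-01 2.49400e-01 9.20046e+01 2.99000e-02]
gap 0.049720020306722956 0.04902578631052341
gap 0.04894639616933421
stop True [0.55698136 0.00685934 0.02046388] [-1.13411755  0.39113167  6.29436805] 0.04912921462993663
[[5.047000e-01 1.641000e-01 8.957610e+01 2.380000e-02]
 [5.568000e-01 7.800000e-03 9.726520e+01 2.980000e-02]
 [5.580000e-01 2.483000e-01 1.040645e+02 2.970000e-02]
 [8.411000e-01 3.060000e-01 6.842580e+01 2.870000e-02]
 [8.510000e-01 3.308000e-01 6.813540e+01 2.480000e-02]]
23.6667
```

View pics/w4.png

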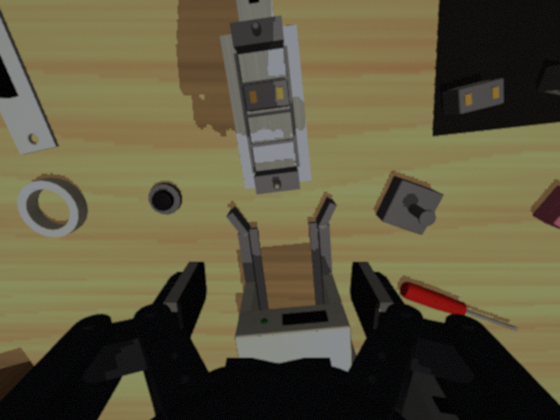

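Pack sits in bay 1 (contacts at (252,97) and (280,94)), square to the tray. Two more to go.

```bash
python3 - <<'E'
from h import *
for xy,k in [((.5577,.25),2),((.5403,.3663),3)]:
    pick(xy); s=place(k)
    if s and manip.get_obs()["tcp_pos"][2]>.024: print("HIGH"); raise SystemExit
    release(k)
im=look((.66,.02),180,.25); print(packs(im,.042),"bays",[bay(k) for k in (1,2,3)])
cv2.imwrite("pics/w5.png",im["frame"]); print(manip.get_obs()["clock"])
E
```

```text
[[5.079000e-01 4.109000e-01 9.265650e+01 1.820000e-02]
 [5.402000e-01 3.664000e-01 7.929320e+01 3.010000e-02]
 [5.577000e-01 5.000000e-03 9.730620e+01 3.020000e-02]
 [5.576000e-01 2.500000e-01 1.037534e+02 2.980000e-02]]
pick [5.576000e-01 2.500000e-01 1.037534e+02 2.980000e-02]
gap 0.048912968089485115 0.04915151321245362
gap 0.04924507497464494
stop True [0.59270424 0.01146232 0.02047025] [-1.08647141  0.69042744  5.65885249] 0.049245108441109874
[[5.40100e-01 3.66500e-01 7.98152e+01 3.00000e-02]
 [5.57600e-01 5.10000e-03 9.82668e+01 3.01000e-02]
 [5.93600e-01 9.60000e-03 9.75149e+01 3.02000e-02]]
pick [5.40100e-01 3.66500e-01 7.98152e+01 3.00000e-02]
gap 0.04911621219843955 0.04887664644176898
gap 0.049167722500842746
stop True [0.62841537 0.01599312 0.02046893] [-0.67892982  0.8069449   4.75304243] 0.049092243567562456
[[5.04500e-01 1.61700e-01 8.95347e+01 2.73000e-02]
 [5.57000e-01 7.70000e-03 9.68491e+01 2.99000e-02]
 [5.92500e-01 1.23000e-02 9.69969e+01 3.02000e-02]
 [6.28100e-01 1.67000e-02 9.65598e+01 2.98000e-02]] bays [array([0.55734391, 0.00692842]), array([0.59305609, 0.01147158]), array([0.62876827, 0.01601474])]
41.7417
```

View pics/w5.png

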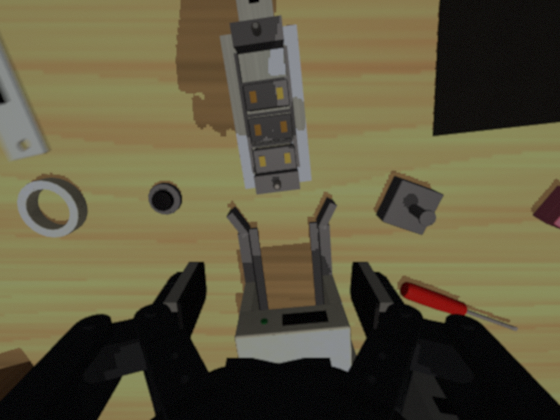

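All three packs are seated. The plate's near corner shifted from the previous picture (about (38,140) to (23,145)) while the tape did not, so it was knocked. I'll look at it again.

```bash
python3 - <<'E'
from h import *
import pickle
im=look((.64,-.29),180,.25); pickle.dump(im,open("pl.pkl","wb"))
h=cv2.cvtColor(im["frame"],cv2.COLOR_BGR2HSV); m=cv2.inRange(h,(0,0,70),(179,75,255)); m[260:]=0
m=cv2.morphologyEx(m,cv2.MORPH_CLOSE,np.ones((9,9)))
for c in cv2.findContours(m,cv2.RETR_EXTERNAL,cv2.CHAIN_APPROX_NONE)[0]:
    if cv2.contourArea(c)>3000:
        w=ray(im,c[:,0],.006).astype(np.float32); print(cv2.minAreaRect(w*1000))
k=cv2.inRange(im["frame"],(0,0,0),(30,30,30)); k[250:]=0
n,_,st,ce=cv2.connectedComponentsWithStats(k)
for i in range(1,n):
    if st[i,4]>150: print("blk",st[i],ce[i],ray(im,ce[i],.038))
cv2.imwrite("pics/w6.png",cv2.resize(cv2.convertScaleAbs(im["frame"][0:300,100:500],alpha=1.3),(800,600)))
E
```

```text
((575.70068359375, 16.843231201171875), (185.65463256835938, 109.45850372314453), 6.36414098739624)
((542.3457641601562, -338.1661682128906), (193.22555541992188, 52.18526077270508), 11.45960521697998)
blk [519   0  41  22 631] [536.64976228   8.11568938] [[ 0.45365955 -0.01872348]]
blk [ 483   46   62  161 1746] [501.29095074 135.71134021] [[ 0.58260913 -0.02523057]]
blk [539  64   9  31 156] [542.75641026  78.70512821] [[0.52106551 0.00643402]]
blk [223  71  24  55 705] [234.6893617   97.65531915] [[ 0.54095704 -0.33721121]]
blk [497 104  19  25 405] [506.06666667 115.71111111] [[ 0.56022587 -0.02498558]]
blk [494 134  20  25 383] [502.79895561 145.54830287] [[ 0.59395352 -0.02076816]]
blk [382 204  21  19 321] [391.67912773 213.03115265] [[ 0.67852184 -0.14276119]]
blk [526 211  34  39 608] [543.68585526 228.80098684] [[0.7000026  0.05753469]]
blk [449 220  17  30 266] [457.10902256 236.0037594 ] [[ 0.71018735 -0.05315818]]
```

View pics/w6.png

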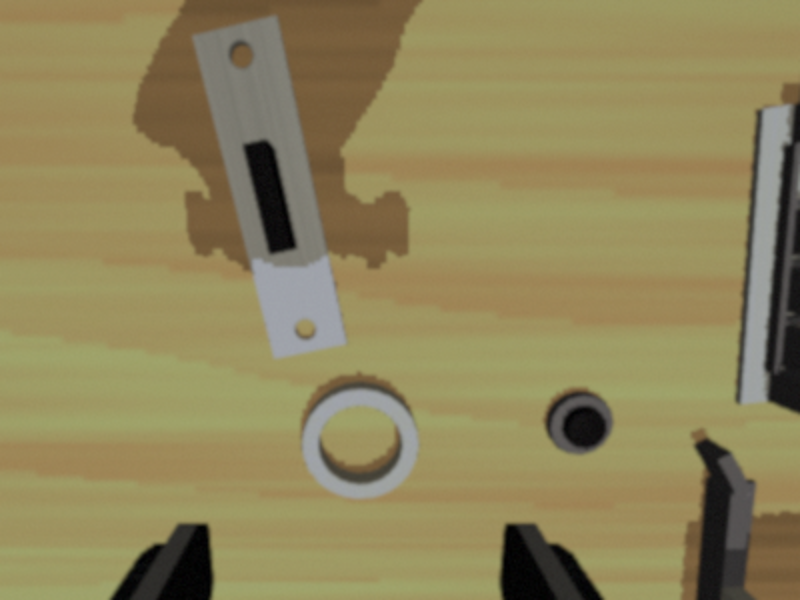

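Plate is at (0.542, -0.338), 11.5°. I'll grip the rib just above the plate and lower it over the pins with a force stop.

```bash
python3 - <<'E'
from h import *
p=np.array([.5423,-.3382]); yaw=11.46-180
manip.move_gripper(.085); manip.movep([*p,.12],[180,0,yaw]); manip.move_linear([*p,.0097],speed=.1)
manip.move_gripper(0,80); print(manip.get_obs()["finger_gap"],manip.get_obs()["tcp_pos"])
manip.move_linear([*p,.13],speed=.1); print(manip.get_obs()["finger_gap"],manip.get_obs()["ft_force"])
manip.move_linear([*TR,.13],[180,0,TA-180],speed=.15); print(manip.get_obs()["finger_gap"])
manip.move_linear([*TR,.085],speed=.08); manip.sleep(.2)
im=manip.get_image("wrist"); cv2.imwrite("pics/w7.png",im["frame"])
s=manip.move_linear([*TR,.0572],speed=.025,f_stop=6); o=manip.get_obs(); print(s,o["tcp_pos"],o["ft_force"],o["ft_torque"],o["finger_gap"],o["clock"])
E
```

```text
0.012868734863311953 [ 0.54244873 -0.33838712  0.0100032 ]
0.012819636809118448 [ 1.26551055 -0.00993992 -2.06465799]
0.012919007731473916
False [0.57532317 0.00917846 0.05736929] [-0.09475371  0.35432573 -0.64480921] [ 0.03213461 -0.0548928   0.00175772] 0.012897376987708297 52.2
```

View pics/w7.png

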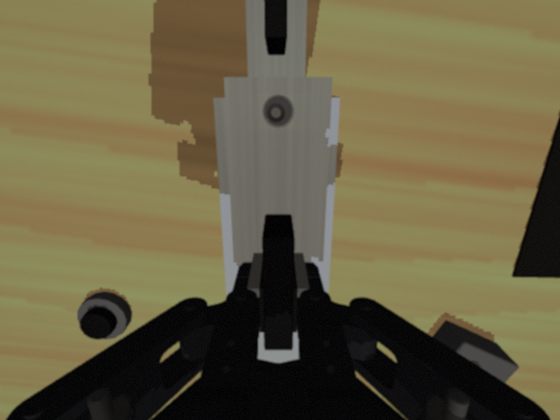

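The pin is visible centred in the hole at (278,110), and the plate went down to within 2 mm of flush without resistance. Seat it, release, and check.

```bash
python3 - <<'E'
from h import *
s=manip.move_linear([*TR,.0540],speed=.02,f_stop=8); o=manip.get_obs(); print(s,o["tcp_pos"],o["ft_force"])
manip.move_gripper(.05); manip.move_linear([*TR,.14],speed=.15)
im=look((.66,.02),180,.25,save="w8x"); s=manip.get_image("scene")
a=cv2.resize(im["frame"][0:260,150:400],(400,416)); c=proj(s,[[.575,.01,.04]])[0].astype(int)
b=cv2.resize(s["frame"][c[1]-70:c[1]+70,c[0]-70:c[0]+65],(400,416))
cv2.imwrite("pics/w8.png",np.hstack([a,b])); print(manip.get_obs()["clock"])
E
```

```text
True [0.57558735 0.00918265 0.05596021] [-2.40381498  0.57286778  7.12119209]
54.5833
```

View pics/w8.png

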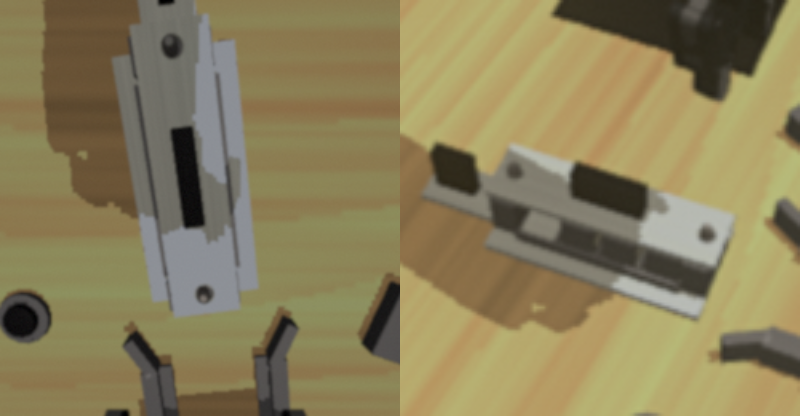

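Plate is flush with both pins through, at (171,45) and (204,294). Before sliding, one closer look down at the dock's walls to get its centre line.

```bash
python3 - <<'E'
from h import *
import pickle
im=look((.80,.035),180,.20); pickle.dump(im,open("dk.pkl","wb"))
print(proj(im,[[.72,.03,.03],[.8,.03,.03],[.71,-.14,.03]]))
cv2.imwrite("pics/w9.png",cv2.resize(cv2.convertScaleAbs(im["frame"][0:270,100:460],alpha=1.6),(800,600),interpolation=cv2.INTER_CUBIC))
E
```

```text
[[271.78343356 115.53141313]
 [272.29565249 191.62368405]
 [103.55582828 105.23720262]]
```

View pics/w9.png

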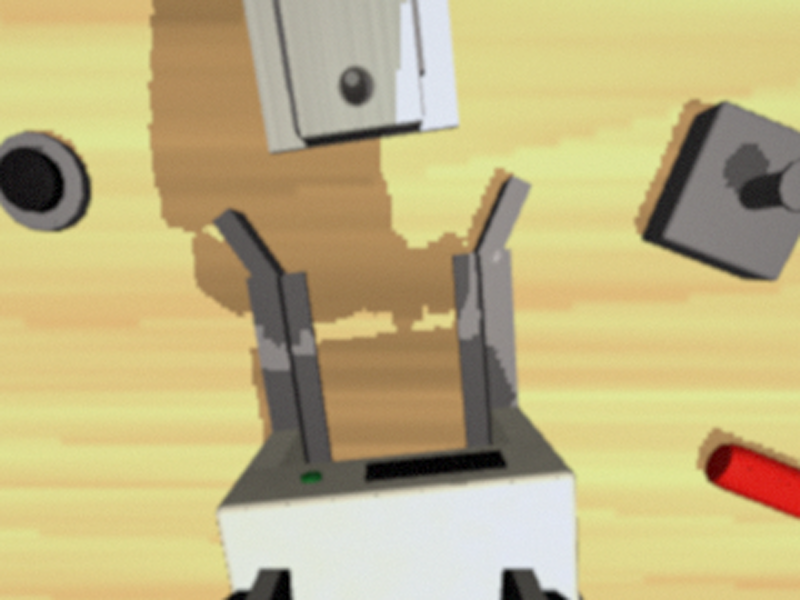

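```bash
python3 - <<'E'
from h import *
import pickle
im=pickle.load(open("dk.pkl","rb")); f=lambda P,z: ray(im,np.array(P)/2.2222+[100,0],z)
a=np.radians(7.25);n=np.array([-np.sin(a),np.cos(a)]);u=np.array([np.cos(a),np.sin(a)])
for nm,P,z in [("lip",[(307,275),(330,460),(453,256),(467,445)],.0165),("wall",[(282,275),(303,460),(478,252),(489,442)],.03),("tray",[(271,152),(457,126)],.006),("pin",[(358,76)],.066),("funnel tips",[(217,214),(527,183)],.03),("btn",[(30,180)],.03)]:
    w=f(P,z); print(nm,w,"lat",(w@n).round(4),"along",(w@u).round(4))
print("TR lat",TR@n,TR@u)
E
```

```text
lip [[ 0.72833497 -0.00645549]
 [ 0.82194955  0.00170078]
 [ 0.71965127  0.06390439]
 [ 0.81377937  0.07376239]] lat [-0.0983 -0.102  -0.0274 -0.0295] along [0.7217 0.8156 0.722  0.8166]
wall [[ 0.72801839 -0.01628995]
 [ 0.81776973 -0.0105484 ]
 [ 0.71796376  0.07418115]
 [ 0.80839222  0.08319601]] lat [-0.108  -0.1137 -0.017  -0.0195] along [0.7201 0.8099 0.7216 0.8124]
tray [[ 0.67286409 -0.02245728]
 [ 0.6618859   0.06512079]] lat [-0.1072 -0.0189] along [0.6647 0.6648]
pin [[0.65544559 0.02222178]] lat [-0.0607] along [0.653]
funnel tips [[ 0.70163407 -0.04416694]
 [ 0.68885515  0.09486176]] lat [-0.1324  0.0072] along [0.6905 0.6953]
btn [[ 0.68749957 -0.12602981]] lat [-0.2118] along [0.6661]
TR lat -0.06346320150987592 0.5717622775718217
```

The dock axis comes out nearer 5.3°, with the mouth centre at about (0.722, 0.028). I'll grip the tab, turn the tray onto that axis and push in steps while watching the forces.

```bash
cat >> h.py <<'E'
DA=5.3; v=np.array([np.cos(np.radians(DA)),np.sin(np.radians(DA))]); M=np.array([.7227,.0283])
E
python3 - <<'E'
from h import *
a=np.radians(TA);tab=TR-.137*np.array([np.cos(a),np.sin(a)])
manip.movep([.5,0,.2],[180,0,TA-180]); manip.movep([*tab,.13],[180,0,TA-180]); manip.move_gripper(.085)
manip.move_linear([*tab,.0125],speed=.1); manip.move_gripper(0,50); o=manip.get_obs(); print(o["finger_gap"],o["ft_force"])
S=lambda s:[*(M+s*v),.0125]
manip.move_linear(S(-.286),[180,0,DA-180],speed=.03); print(manip.get_obs()["ft_force"])
for s in np.arange(-.27,-.16,.02):
    st=manip.move_linear(S(s),speed=.05,f_stop=12); o=manip.get_obs(); print(s.round(3),st,o["tcp_pos"].round(4),o["ft_force"].round(1),o["ft_torque"].round(2),o["finger_gap"].round(4))
    if st: break
im=manip.get_image("wrist"); t=manip.get_image("top")
cv2.imwrite("pics/w10.png",np.hstack([cv2.resize(im["frame"],(400,300)),cv2.resize(t["frame"][90:300,190:390],(315,300))])); print(o["clock"])
E
```

```text
0.011386201933449563 [-0.93909396 -0.62536422  5.01661266]
[-0.15669739 -5.52888329  4.41011833]Traceback (most recent call last):
  File "<stdin>", line 8, in <module>
AttributeError: 'float' object has no attribute 'round'
```

```bash
cat > push.py <<'E'
from h import *
import sys
S=lambda s:[*(M+s*v),.0125]
a,b=map(float,sys.argv[1:3])
for s in np.arange(a,b,.02):
    st=manip.move_linear(S(s),speed=.05,f_stop=12); o=manip.get_obs(); print(round(s,3),st,o["tcp_pos"].round(4),o["ft_force"].round(1),o["ft_torque"].round(2),round(o["finger_gap"],4))
    if st: break
im=manip.get_image("wrist"); t=manip.get_image("top")
cv2.imwrite("pics/%s.png"%sys.argv[3],np.hstack([cv2.resize(im["frame"],(400,300)),cv2.resize(t["frame"][90:300,190:390],(315,300))])); print(o["clock"])
E
python3 push.py -.25 -.16 w10
```

```text
-0.25 True [0.4383 0.001  0.0125] [-2.5  0.6  7.6] [-0.04  0.06 -0.33] 0.0116
60.525
```

View pics/w10.png

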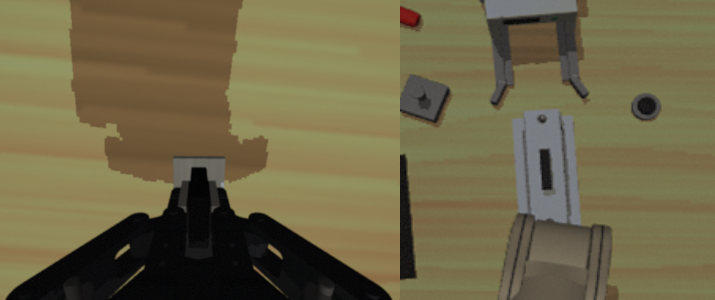

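The 12 N stop fired straight away, and the finger tips seem to be pressing on the tongue (5–8 N vertical). I'll regrip 2 mm higher and allow more force.

```bash
sed -i 's/,.0125\]/,.0150]/; s/f_stop=12/f_stop=22/' push.py
python3 - <<'E'
from h import *
p=manip.get_obs()["tcp_pos"]; manip.move_gripper(.03); print(manip.get_obs()["ft_force"])
manip.move_linear([p[0],p[1],.0150],speed=.03); manip.move_gripper(0,50); manip.sleep(.2); o=manip.get_obs(); print(o["ft_force"],o["tcp_pos"],o["finger_gap"])
E
python3 push.py -.27 -.16 w10b
```

```text
[ 0.14138929 -0.78269434  1.57255496]
[-2.08738894  0.77927814  5.60803444] [0.43838874 0.00102152 0.01509869] 0.011304456569028678
-0.27 True [0.4385 0.001  0.0149] [-2.   1.8  8. ] [ 0.18  0.25 -0.15] 0.0113
61.8917
```

View pics/w10b.png

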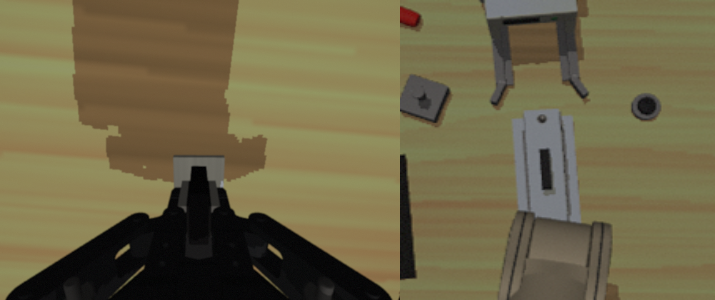

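```bash
python3 - <<'E'
from h import *
for s in (-.283,-.281,-.278,-.274,-.270):
    manip.move_linear([*(M+s*v),.0150],speed=.02); o=manip.get_obs(); print(s,o["tcp_pos"].round(4),o["ft_force"].round(1),o["ft_torque"].round(2),round(o["finger_gap"],4))
E
```

```text
-0.283 [0.4386 0.0011 0.0149] [-16.8  -4.4  24.4] [-0.98  2.79 -0.26] 0.0114
-0.281 [0.4387 0.0012 0.0147] [-25.2  -5.6  37.4] [-0.99  4.98 -0.09] 0.0117
-0.278 [0.4391 0.0012 0.0146] [-41.7  -4.8  58.4] [-1.31  7.93 -0.06] 0.0113
-0.274 [0.4445 0.0018 0.0144] [-28.2  -4.2  37.1] [-0.98  6.16 -0.14] 0.0111
-0.27 [0.4501 0.0024 0.0142] [-14.   -3.6  14.5] [-0.75  3.36 -0.21] 0.0115
```

```bash
python3 - <<'E'
from h import *
manip.sleep(.5); o=manip.get_obs(); print(o["joints"].round(1),o["tcp_pos"].round(4),o["tcp_rot"].round(2),o["ft_force"].round(1),o["joint_efforts"].round(1))
t=manip.get_image("top"); cv2.imwrite("pics/t.png",t["frame"])
def rib(f):
    k=cv2.inRange(f,(0,0,0),(35,35,35)); n,_,st,ce=cv2.connectedComponentsWithStats(k)
    return [(st[i,4],ce[i].round(1)) for i in range(1,n) if 20<st[i,4]<400]
f=t["frame"][90:300,190:390]; print("now",rib(f))
b=cv2.resize(cv2.imread("pics/w10b.png")[:,400:],(200,210),interpolation=cv2.INTER_AREA); print("before",rib(b))
c=cv2.resize(cv2.imread("pics/w10.png")[:,400:],(200,210),interpolation=cv2.INTER_AREA); print("before0",rib(c))
s=manip.get_image("scene"); c=proj(s,[[.45,.0,.05]])[0].astype(int); print(c)
y0=max(c[1]-150,0); x0=max(c[0]-160,0); cr=s["frame"][y0:y0+240,x0:x0+320]; cv2.imwrite("pics/w12.png",cv2.resize(cv2.convertScaleAbs(cr,alpha=1.4),(800,600)))
E
```

```text
[-49.   17.4  47.9 122.5 -17.4  48.3 104.6] [0.4502 0.0024 0.0142] [ 179.86   -1.36 -175.07] [-15.9  -2.7  16.1] [ -1.5 -32.7   6.  -33.   -1.4  -5.1   0.2]
now [(np.int32(82), array([76.9, 14.2])), (np.int32(34), array([25.9, 73.8])), (np.int32(107), array([156.1,  73.7])), (np.int32(140), array([ 91.4, 113.6]))]
before [(np.int32(79), array([77.1, 14.2])), (np.int32(28), array([26. , 73.5])), (np.int32(101), array([156. ,  73.8])), (np.int32(126), array([ 92. , 118.5]))]
before0 [(np.int32(79), array([77.2, 14.2])), (np.int32(27), array([26.2, 73.1])), (np.int32(99), array([156.1,  73.9])), (np.int32(129), array([ 92. , 118.6]))]
[227 204]
```

View pics/w12.png

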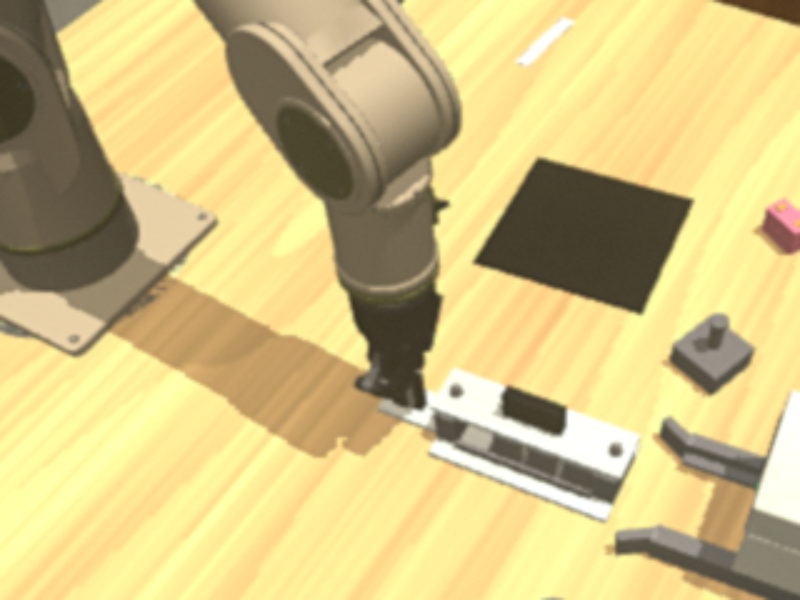

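The tray did follow the gripper (rib moved 5 px, nothing blocking). The arm's compliance pushes the tab down as it pushes forward, and that raises friction. I'll trim the commanded height to cancel the vertical force while sliding.

```bash
cat > slide.py <<'E'
from h import *
import sys,json
s,e,step,zc=map(float,sys.argv[1:5]); yc=0.
nv=np.array([-v[1],v[0]]); k=0
def trim():
    global zc
    for _ in range(6):
        f=manip.get_obs()["ft_force"]
        if abs(f[2]-1)<2.5: break
        zc=np.clip(zc+np.clip((f[2]-1)*4e-5,-.0008,.0008),.010,.024)
        manip.move_linear([*(M+s*v+yc*nv),zc],[180,0,DA-180],speed=.03)
trim(); print("start",round(zc,4),manip.get_obs()["ft_force"].round(1),manip.get_obs()["tcp_pos"].round(4))
while s<e-1e-6:
    s=min(s+step,e); manip.move_linear([*(M+s*v+yc*nv),zc],[180,0,DA-180],speed=.04); trim(); k+=1
    o=manip.get_obs(); f=o["ft_force"]; d=o["tcp_pos"][:2]-M
    if k%3==0 or s>=e-1e-6: print(round(s,3),"act",(d@v).round(4),(d@nv).round(4),"z",round(zc,4),o["tcp_pos"][2].round(4),"F",f.round(1),"T",o["ft_torque"].round(2),"rot",o["tcp_rot"].round(2),round(o["finger_gap"],4),o["clock"])
    if np.hypot(f[0],f[1])>30 or f[2]>30: print("STOP",s,f); break
E
python3 slide.py -.270 -.235 .005 .015
```

```text
start 0.0144 [-2.2 -1.  -4.4] [0.4539 0.0033 0.0144]
-0.255 act -0.2548 -0.0001 z 0.0142 0.0142 F [-3.4 -0.3  1.4] T [-0.02  1.18 -0.02] rot [-1.7999e+02  3.0000e-02 -1.7470e+02] 0.0115 67.7167
-0.24 act -0.2398 0.0 z 0.014 0.014 F [-2.4 -0.5 -1.3] T [-0.06  1.04  0.01] rot [-1.7999e+02  3.0000e-02 -1.7470e+02] 0.0114 69.2917
-0.235 act -0.2348 0.0 z 0.0139 0.014 F [-2.4 -1.6  0.2] T [-0.14  1.09  0.05] rot [-1.800e+02  3.000e-02 -1.747e+02] 0.0112 69.8167
```

Sliding freely now (about 3 N). Continue into the dock.

```bash
python3 slide.py -.235 -.092 .006 .0139
```

```text
start 0.0139 [-2.4 -1.6  0.2] [0.4889 0.0066 0.014 ]
-0.217 act -0.2171 0.0 z 0.0138 0.0139 F [-4.9 -0.8  1.8] T [-0.01  1.51  0.11] rot [ 1.7999e+02 -1.0000e-02 -1.7470e+02] 0.0116 72.4667
-0.199 act -0.1984 0.0001 z 0.0135 0.0139 F [2.8 1.4 0.7] T [ 0.26  0.07 -0.02] rot [ 1.7999e+02  7.0000e-02 -1.7469e+02] 0.0115 74.8667
-0.181 act -0.1805 0.0001 z 0.0136 0.0139 F [2.  0.  1.3] T [ 0.25  0.24 -0.04] rot [ 1.7999e+02  6.0000e-02 -1.7469e+02] 0.0113 77.0167
-0.163 act -0.1632 -0.0001 z 0.0139 0.0139 F [-5.8 -0.7  3.5] T [ 0.05  1.46 -0.02] rot [ 1.8000e+02 -2.0000e-02 -1.7471e+02] 0.0116 79.1667
-0.145 act -0.1448 0.0001 z 0.014 0.014 F [-1.5 -0.2  0.6] T [0.07 0.84 0.01] rot [-1.8000e+02  2.0000e-02 -1.7469e+02] 0.0113 80.3167
-0.127 act -0.1268 0.0 z 0.014 0.014 F [-0.4 -0.7 -1.3] T [0.06 0.74 0.02] rot [-1.7999e+02  3.0000e-02 -1.7470e+02] 0.0114 81.2167
-0.109 act -0.1091 -0.0001 z 0.0139 0.014 F [-3.4 -1.   3.2] T [0.05 1.29 0.03] rot [-180.     0.  -174.7] 0.0116 82.3667
-0.092 act -0.0919 0.0 z 0.014 0.014 F [-3.6 -0.8  2.5] T [ 0.    1.14 -0.06] rot [-180.     0.  -174.7] 0.0112 83.4917
```

```bash
python3 - <<'E'
from h import *
s=-.092
while s<-.070:
    s+=.0015; manip.move_linear([*(M+s*v),.014],[180,0,DA-180],speed=.02); o=manip.get_obs(); f=o["ft_force"]
    print(round(s,4),((o["tcp_pos"][:2]-M)@v).round(4),f.round(1))
    if -f[:2]@v>18: break
t=manip.get_image("top"); cv2.imwrite("pics/t2.png",t["frame"])
E
```

```text
-0.0905 -0.0911 [-8.2 -0.   5.7]
-0.089 -0.0897 [-7.5 -0.6  5.7]
-0.0875 -0.0882 [-8.5 -0.9  5.2]
-0.086 -0.0869 [-9.2 -2.3  6.7]
-0.0845 -0.0863 [-14.1  -0.7  11.2]
-0.083 -0.0861 [-23.4   0.1  19.2]
```

Firm stop at 86 mm before the mouth, matching home. One last firm push, release, then triangulate the button from the two stored wrist views and a top view.

```bash
python3 - <<'E'
from h import *
import pickle
manip.move_linear([*(M-.0818*v),.0145],[180,0,DA-180],speed=.02); o=manip.get_obs(); print(((o["tcp_pos"][:2]-M)@v).round(4),o["ft_force"].round(1))
manip.move_linear([*(M-.0858*v),.0145],[180,0,DA-180],speed=.02); print(manip.get_obs()["ft_force"].round(1))
manip.move_gripper(.06); p=manip.get_obs()["tcp_pos"]; manip.move_linear([*p[:2],.13],speed=.12)
im=look((.66,-.13),180,.22); pickle.dump(im,open("b3.pkl","wb")); im2=look((.77,-.13),180,.18); pickle.dump(im2,open("b4.pkl","wb"))
res=[]
for q in (im,im2,pickle.load(open("pl.pkl","rb"))):
    g=proj(q,[.682,-.134,.03]); k=cv2.inRange(q["frame"],(0,0,0),(32,32,32)); n,_,st,ce=cv2.connectedComponentsWithStats(k)
    i=min((i for i in range(1,n) if st[i,4]>60),key=lambda i:np.linalg.norm(ce[i]-g)); print(g,ce[i],st[i]); res.append((q,ce[i]))
for z in (.015,.02,.025,.03,.035,.04): print(z,[ray(q,c,z)[0].round(4) for q,c in res])
print(manip.get_obs()["clock"])
E
```

```text
-0.0861 [-27.6  -0.2  18.7]
[-5.4 -0.9 -1.8]
[272.72956855 206.20657036] [273.1184573  205.56749311] [263 195  21  22 363]
[272.61204712 106.57904785] [273.04966887 111.31291391] [260  97  27  29 604]
[395.79001679 213.64469239] [391.70570571 212.99099099] [382 203  21  21 333]
0.015 [array([ 0.6857, -0.1338]), array([ 0.686 , -0.1338]), array([ 0.686 , -0.1333])]
0.02 [array([ 0.6842, -0.1337]), array([ 0.6861, -0.1338]), array([ 0.6844, -0.1353])]
0.025 [array([ 0.6827, -0.1336]), array([ 0.6862, -0.1337]), array([ 0.6828, -0.1374])]
0.03 [array([ 0.6812, -0.1335]), array([ 0.6862, -0.1336]), array([ 0.6811, -0.1394])]
0.035 [array([ 0.6797, -0.1335]), array([ 0.6863, -0.1335]), array([ 0.6795, -0.1415])]
0.04 [array([ 0.6782, -0.1334]), array([ 0.6864, -0.1335]), array([ 0.6778, -0.1436])]
89.2667
```

Button top is at (0.686, -0.134, 0.015). Press with shut fingers.

```bash
python3 - <<'E'
from h import *
b=[.686,-.1337]; o=[180,0,180]
manip.move_gripper(0); manip.movep([*b,.08],o); manip.move_linear([*b,.03],o,speed=.08); manip.sleep(.3)
f0=manip.get_obs()["ft_force"][2]; z=.03
while z>.002:
    z-=.001; manip.move_linear([*b,z],o,speed=.02); ob=manip.get_obs(); f=ob["ft_force"][2]-f0
    if f>1: print(round(z,3),ob["tcp_pos"][2].round(4),f.round(1))
    if f>16: break
manip.sleep(.3); manip.move_linear([*b,.12],o,speed=.08); manip.sleep(.3)
im=look((.72,.02),180,.25); t=manip.get_image("top")
cv2.imwrite("pics/t3.png",t["frame"])
k=cv2.inRange(im["frame"],(0,0,0),(35,35,35)); n,_,st,ce=cv2.connectedComponentsWithStats(k)
for nm,s_,z in (("tab",-.085,.051),("rib",.052,.084)):
    X=[*(M+s_*v),z]; g=proj(im,X); i=min((i for i in range(1,n) if st[i,4]>60),key=lambda i:np.linalg.norm(ce[i]-g)); w=ray(im,ce[i],z)[0]-M; print(nm,g,ce[i],st[i],"s",w@v,"lat",w@[-v[1],v[0]])
print(manip.get_obs()["clock"])
E
```

```text
0.022 0.0221 1.1
0.021 0.0211 2.3
0.02 0.0201 2.5
0.019 0.0191 3.9
0.018 0.0181 4.3
0.017 0.0171 4.4
0.016 0.0163 6.3
0.015 0.0161 13.4
0.014 0.016 21.4
tab [278.5378266  114.39229527] [279.0647482  111.03956835] [274  95  11  33 278] s -0.0884444017085843 lat 0.0009103949351470311
rib [289.87682243 239.77960744] [289.67286245 230.92007435] [283 205  15  54 538] s 0.04113935524305494 lat 0.0006660655627945314
98.8333
```

Button travelled the full 6 mm (0.022 to 0.016) and was let go. The camera puts the tab about 3 mm short of home, so I'll check that against the roof edge (72 mm past the mouth) before handing in.

```bash
python3 - <<'E'
from h import *
import pickle
nv=np.array([-v[1],v[0]])
d=pickle.load(open("dk.pkl","rb"))
for z in (.03,.096,.14):
    w=ray(d,np.array([(219,508),(572,474),(395,491)])/2.2222+[100,0],z); print("roofedge z",z,(w-M)@v,(w-M)@nv,ang(w[0],w[1])-90)
w=ray(d,np.array([(307,273),(453,254),(262,276),(498,250)])/2.2222+[100,0],.0165); print("lipfront",(w-M)@v,(w-M)@nv)
im=manip.get_image("wrist"); pickle.dump(im,open("fin.pkl","wb"))
h=lambda p,z:(ray(im,p,z)[0]-M)@v
print("tab near/far",h((279,95),.051),h((279,128),.051),"rib near",h((286,205),.084))
g=cv2.cvtColor(im["frame"],cv2.COLOR_BGR2GRAY)
# plate near end (x=-96 from middle, z .052) and base/floor transitions along lat 0.018 line; roof edge
for lat,z,a,b in ((.018,.052,-.07,-.02),(.038,.006,-.07,-.02),(.0,.096,.05,.09)):
    print(lat,z,[(round(s,3),int(g[tuple(proj(im,[*(M+s*v+lat*nv),z]).round().astype(int)[::-1])])) for s in np.arange(a,b,.002)])
E
```

```text
roofedge z 0.03 [0.11284527 0.11125853 0.11202125] [-0.09438744  0.08805917 -0.0026505 ] 5.798289313524492
roofedge z 0.096 [0.08888161 0.08762848 0.08823084] [-0.07287916  0.07120889 -0.00042949] 5.798289313524492
roofedge z 0.14 [0.07290584 0.07187511 0.07237056] [-0.05854031  0.05997538  0.00105118] 5.798289313524478
lipfront [ 0.00148223 -0.00065547  0.00083569 -0.00046664] [-0.03500263  0.03579359 -0.0568606   0.05733615]
tab near/far -0.10457474016182465 -0.07016979052252864 rib near 0.010659793549209274
0.018 0.052 [(np.float64(-0.07), 138), (np.float64(-0.068), 138), (np.float64(-0.066), 135), (np.float64(-0.064), 134), (np.float64(-0.062), 121), (np.float64(-0.06), 112), (np.float64(-0.058), 103), (np.float64(-0.056), 104), (np.float64(-0.054), 107), (np.float64(-0.052), 97), (np.float64(-0.05), 95), (np.float64(-0.048), 136), (np.float64(-0.046), 141), (np.float64(-0.044), 140), (np.float64(-0.042), 140), (np.float64(-0.04), 139), (np.float64(-0.038), 141), (np.float64(-0.036), 141), (np.float64(-0.034), 141), (np.float64(-0.032), 140), (np.float64(-0.03), 140), (np.float64
[... 582 characters left out ...]
6), 141), (np.float64(-0.034), 140), (np.float64(-0.032), 139), (np.float64(-0.03), 141), (np.float64(-0.028), 141), (np.float64(-0.026), 140), (np.float64(-0.024), 140), (np.float64(-0.022), 141)]
0.0 0.096 [(np.float64(0.05), 18), (np.float64(0.052), 11), (np.float64(0.054), 4), (np.float64(0.056), 8), (np.float64(0.058), 6), (np.float64(0.06), 4), (np.float64(0.062), 13), (np.float64(0.064), 22), (np.float64(0.066), 26), (np.float64(0.068), 25), (np.float64(0.07), 33), (np.float64(0.072), 63), (np.float64(0.074), 42), (np.float64(0.076), 32), (np.float64(0.078), 23), (np.float64(0.08), 23), (np.float64(0.082), 27), (np.float64(0.084), 25), (np.float64(0.086), 29), (np.float64(0.088), 33)]
```

The stop is hard, and the base's front edge reads 41 mm outside the mouth against 40 mm nominal, within the calibration error. The rib and plate edges also agree with home once parallax is allowed for. Handing in.

```bash
python3 -c "
from bench import manip
print(manip.close_job())"
```

```text
the job is handed in; nothing more can be done
None
```

I handed the job in with all three packs standing in bays 1–3, the plate seated on the pins and the tray pushed in to a hard stop; then the start button was pressed its full 6 mm and let go. The cameras put the tray about 1–3 mm short of the nominal home position, roughly their error margin, and freeing the tray at the start of the slide took wrist forces of up to about 70 N (the limit is 120 N).

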